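# Next test piece from the gravity feed

### The arm

A 6-joint arm with a two-finger parallel gripper is mounted at the origin on a cart in front of the work surface, level with it; the furniture and walls round the work are solid. World frame = base frame: x ahead of the robot, y to its left, z up, the work surface at z = 0. Lengths are in m, angles in rad, forces in N, time in s.
With the tool pointing down it reaches from about 0.375 to 0.9 m from the base axis. Payload 3.1 kg.
Tool frame: the origin (TCP) lies midway between the tips of the shut fingers; the grasp point (between the pads) lies 19 mm behind it; x points along the fingers, z is the direction in which the jaws open and shut, and the axes are right-handed (so a half turn about x gives the same grasp; the last joint's range is limited). The gripper opens to 87 mm and grips with 3 to 60 N. Pads are 19 mm wide; open, the fingers measure 117 mm over their backs; the gripper's body (75 mm by 190 mm) begins 51 mm behind the grasp point.
Start: joints at [1, 0.527, 1.433, -0, 1.181, -0.178], TCP at [0.239, 0.578, 0.223] pointing down, gripper open.
Joint ranges: [-3.08, 3.08], [-0.75, 2.2], [0.22, 2.44], [-1.43, 4.57], [0, 2.65], [-2.85, 2.85]. Speed limits (rad/s): [2.79, 2.79, 3.14, 3.14, 3.14, 3.14].

### API

Orientations are given as a unit quaternion [x, y, z, w].
In Python, from rig import robot, optics, workorder gives the robot as it stands.
- The arm moves only by the tool arm_command, never from a script. Its argument "plan" is a list of rows, each a list of 7 numbers: the shift along the tool's x, y, z in cm, then the turn, a rotation vector about the tool's x, y, z in rad, then the finger opening in cm, from 0 to 8.7. In form: [[x, y, z, ax, ay, az, gripper], ...]. A call has 1 to 12 rows; each row shifts and turns the pose as measured when the row begins, along the tool's axes as they then stand; what a row does not reach is not made up. A row lasts 1/8 s, in which the tool goes at most 62.5 mm and 10.7 degrees, less where a joint would pass 70% of its speed; a pose out of reach is approached as far as the arm can. A call with a gripper value outside its range is refused whole. The fingers move at their own pace and stop on an object; "grip_force" is the grip in N (left out, the last holds). Time passes only in rows, so rows that do not move let the fingers close. It gives the time, the measured TCP pose, the force and the opening at its end, in the units of the state.
- robot.get_obs(): the state, without advancing time (a new reading comes with each control period).
- optics.camera(name): name is "scene" or "side" or "wrist"; returns (picture, depth): 384x512x3 uint8, blue, green, red; 384x512 float32, m along the optical axis (not along the pixel's ray), 0 where there is no reading.
- optics.camera_info(name): a dict with "mtx" (3x3 intrinsics, pixels), "k1" (the pictures are not rectified: a ray, as slopes to the right and down, at radius r is drawn at 1 + k1 r^2 times it, then the intrinsics apply), "position" and "rotation" of the camera in the world; the wrist camera has in their place "tool_from_camera" (4x4, takes a point from camera to tool coordinates, whose origin is the TCP and whose axes are the tool frame's). Camera axes: x right, y down, z forward; pixel columns grow to the right and rows downward; lengths in m; the calibration is good to about 2 mm. A picture is of the moment at which its call begins: read the wrist's pose just before it. camera_info takes no time and is no camera call.
- workorder.hand_in(): hands the job in, once; it reports no verdict.
The state is a dict: "time": time; "q": joint angles; "joint_velocities": joint speeds; "joint_torque": joint torques, N m; "position": TCP position; "tool_rot": TCP orientation; "ft_force": force on the tool from outside, world axes, zero at the start; "moment": the same for the moment, N m; "grip_width": finger opening in m.
Only numpy, scipy, OpenCV 4.12 (cv2) and the standard library are available. Lean on these libraries where they do the work, as an engineer would, in place of code of your own. Each camera call takes 0.05 s, during which the arm holds its last target. There are 200 camera calls.

### The job

Take the test piece that waits against the stop at the low end of the sloped feed rail and lay it gently, without dropping it, in the V of the empty V-block, lying along the V and centred in its length. The pieces behind it must roll down the rail so that the next one stands at the stop; leave them on the rail, and leave the piece already lying in the other V-block where it is.

Things in the scene. Friction and masses are not known exactly. Their poses are not given: they have to be found in the camera images.
- piece_1: Turned steel spool, lowest of four lying across the sloped rail, at the stop. 66 mm between its flat ends: two heads of 30 mm diameter (10 to 28 mm from the middle), waist 16 mm diameter, end bosses 16 mm diameter, 5 mm long. About 0.15 kg. Origin at its centre; y along its axis (x, z turn as it rolls). Its ends stand free for gripping from above; piece_2 touches its uphill side.
- piece_2: same steel test piece as piece_1; origin at its centre, y along its axis. Second from the stop, 30 mm uphill of piece_1, touching it; rolls to the stop by itself once piece_1 is lifted away.
- piece_3: same steel test piece as piece_1; origin at its centre, y along its axis. Third from the stop.
- piece_4: same steel test piece as piece_1; origin at its centre, y along its axis. Fourth and highest.
- piece_measured: same steel test piece as piece_1; origin at its centre, y along its axis. Already lies in the loaded V-block and stays there.
- track: Fixed feed rail on a grey base plate 210 x 100 mm, 8 mm thick, the only thing beneath the ends of the pieces. Origin on the worktop below track_seat; x points uphill (rising 12 degrees), y across. The rail is 17 mm wide and runs under the waists, between the heads. The stop plate, 40 mm wide across the rail, stands 15 mm downhill of the seat and reaches 13 mm above it.
- track_seat (a point): Point on the rail where the centre of a piece lies when it rests against the stop, 72 mm above the worktop. x uphill, y across the rail, along the pieces' axes.
- empty_block_seat (a point): Point on the fixed, empty V-block where the centre of a piece lies when seated, 46 mm above the worktop, 1 mm above the block's top. y along the V, x across. Steel block, 60 mm across, 40 mm along the V, 45 mm high; 90 degree V, 40 mm wide, 20 mm deep; a piece's ends stand out 13 mm each side. The V-blocks stand in either order, nearer or farther.
- loaded_block_seat (a point): The same point on the other, equal V-block, in which piece_measured lies.
There are look-alikes about, which are no part of the job. Leave any black look-alike of the piece_measured alone.

How it is judged:
At the end, for the whole second after the job is handed in: piece_1 at rest in the empty V-block (within 10 mm across the V, 12 mm along it, 8 mm in height, 10 degrees); piece_2 at the stop (12 mm), piece_3 and piece_4 on the rail (within 45 and 75 mm of its seat), piece_measured still in its block (12 mm) (x of piece_1 in the frame of empty_block_seat between -0.01 and 0.01 m and y of piece_1 in the frame of empty_block_seat between -0.012 and 0.012 m and z of piece_1 in the frame of empty_block_seat between -0.008 and 0.008 m and angle between the y axis of piece_1 and the y axis of empty_block_seat, either way round below 0.17 rad and distance between piece_2 and track_seat below 0.012 m and distance between piece_3 and track_seat below 0.045 m and distance between piece_4 and track_seat below 0.075 m and distance between piece_measured and loaded_block_seat below 0.012 m and linear speed of each of piece_1, piece_2, piece_3, piece_4 below 0.03 m/s); the robot touches nothing.
It fails at once if the piece is dropped: it moves faster than 0.7 m/s while out of the fingers (linear speed of piece_1 above 0.7 m/s and contact force between the fingers and piece_1 below 0.05 N).
It also fails if it takes over 38 s, if anything falls off the work surface, if the arm or the gripper's body presses on something with over 40 N, if the wrist force passes 120 N, or if a joint passes its speed limit or range.

## Working session

There is one attempt and no reset: what is moved stays moved. The work goes in short steps, Python scripts to look and compute and a tool call to move; the robot and the scene stay as the last step left them, time stands still between calls to the robot, and variables do not carry over. Pictures are saved under pics/ and viewed, about 8 in all and at most 12, crops included, and the job is handed in when it is done.

Besides the shell and the picture viewer there is one more tool, called after ">>>" in YAML: its name, and indented under it one key for each argument. arm_command: Moves the arm, as the interface text tells. Its arguments: {"type":"object","properties":{"plan":{"type":"array"},"grip_force":{"type":"number"}},"required":["plan"]}

```bash
mkdir -p pics; cat > h.py <<'E'
import numpy as np, cv2
from rig import robot, optics, workorder
from scipy.spatial.transform import Rotation as R
def rot(r):
    r=np.array(r,float); return r if r.shape==(3,3) else R.from_quat(r).as_matrix()
def shot(n):
    o=robot.get_obs(); im,d=optics.camera(n); i=optics.camera_info(n)
    if 'position' in i: P,M=np.array(i['position']),rot(i['rotation'])
    else:
        T=np.array(i['tool_from_camera']); A=rot(o['tool_rot']); M=A@T[:3,:3]; P=A@T[:3,3]+np.array(o['position'])
    return im,d,(np.array(i['mtx']),i['k1'],P,M)
def cloud(d,c):
    K,k1,P,M=c; h,w=d.shape
    px=np.stack(np.meshgrid(np.arange(w),np.arange(h)),-1).reshape(-1,1,2).astype(float)
    n=cv2.undistortPoints(px,K,np.array([k1,0,0,0.])).reshape(-1,2)
    r=np.c_[n,np.ones(len(n))]
    X=(r*d.reshape(-1,1))@M.T+P
    X[d.reshape(-1)==0]=np.nan
    return X.reshape(h,w,3),(r@M.T).reshape(h,w,3)
def onplane(px,z,c):
    K,k1,P,M=c
    n=cv2.undistortPoints(np.array(px,float).reshape(-1,1,2),K,np.array([k1,0,0,0.])).reshape(-1,2)
    r=np.c_[n,np.ones(len(n))]@M.T
    return P+r*((z-P[2])/r[:,2:])
E
python3 - <<'E'
from h import *
for n in('scene','side','wrist'):
    im,d,c=shot(n); np.savez(f'pics/{n}0.npz',im=im,d=d,K=c[0],k=c[1],P=c[2],M=c[3]); cv2.imwrite(f'pics/{n}0.png',im); print(n,c[2].round(3),c[3].round(2).tolist(),(d>0).mean())
a=[cv2.imread(f'pics/{n}0.png') for n in('scene','side')]
cv2.imwrite('pics/ab.png',cv2.resize(np.vstack(a),(400,600)))
E
```

```text
scene [0.879 0.702 0.889] [[-0.76, 0.53, -0.39], [0.65, 0.6, -0.46], [-0.01, -0.6, -0.8]] 0.9961191813151041
side [ 0.113 -0.331  0.624] [[0.86, -0.31, 0.41], [-0.51, -0.55, 0.67], [0.02, -0.78, -0.62]] 0.9961140950520834
wrist [0.167 0.606 0.385] [[0.38, 0.89, 0.26], [0.92, -0.37, -0.11], [-0.0, 0.28, -0.96]] 0.9958750406901041
```

View pics/scene0.png

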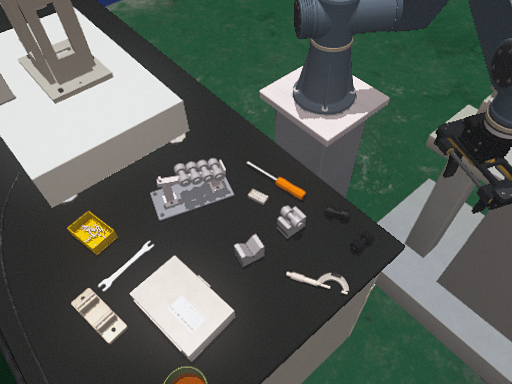

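View pics/side0.png

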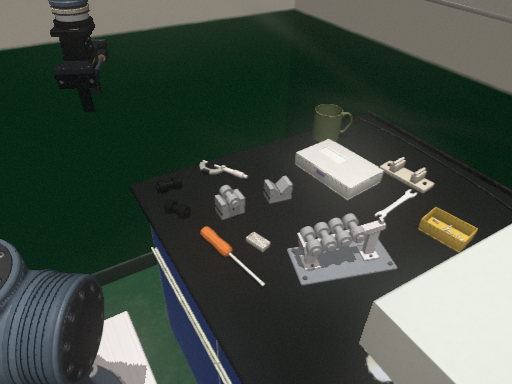

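The scene view shows the rail with four spools at about (200,172), the empty V-block at (250,250), the loaded one at (291,220), and black look-alikes at (336,213) and (362,241). In the side view these are at (333,235), (278,190), (230,202), (176,208) and (168,185). Next I measure from depth and enlarge the candidates.

```bash
python3 - <<'E'
from h import *
out=[]
for n,(u0,u1,v0,v1) in dict(scene=(140,320,145,275),side=(200,400,160,285)).items():
    z=np.load(f'pics/{n}0.npz'); X,_=cloud(z['d'],(z['K'],float(z['k']),z['P'],z['M']))
    np.save(f'pics/{n}X.npy',X)
    c=z['im'][v0:v1,u0:u1]; out.append(cv2.resize(c,(600,int(600*c.shape[0]/c.shape[1])),interpolation=cv2.INTER_CUBIC)[:400])
    # blobs above the table
    m=((X[...,2]>0.02)&(X[...,2]<0.12)&(X[...,0]>.3)).astype(np.uint8)
    k,l,s,ce=cv2.connectedComponentsWithStats(m)
    for i in range(1,k):
        if s[i,4]>60:
            Q=X[l==i]; print(n,ce[i].round(),s[i,4],'lo',np.nanpercentile(Q,2,0).round(3),'hi',np.nanpercentile(Q,98,0).round(3))
    # table check
    t=X[(abs(X[...,2])<.02)]; print('table z',np.median(t[:,2]).round(4))
    # high points of the pieces
im=np.vstack([cv2.resize(o,None,fx=.75,fy=.75) for o in out]); print(im.shape); cv2.imwrite('pics/crop1.png',im)
E
```

```text
scene [114. 159.] 3757 lo [ 0.467 -0.124  0.038] hi [ 0.877 -0.117  0.119]
scene [193. 176.] 1376 lo [0.489 0.034 0.026] hi [0.649 0.111 0.105]
scene [ 10. 195.] 180 lo [ 0.889 -0.249  0.021] hi [ 0.997 -0.176  0.08 ]
scene [291. 187.] 189 lo [0.355 0.188 0.02 ] hi [0.384 0.27  0.028]
scene [291. 219.] 534 lo [0.42  0.288 0.024] hi [0.479 0.345 0.062]
scene [338. 212.] 171 lo [0.317 0.344 0.02 ] hi [0.36  0.397 0.032]
scene [ 91. 230.] 301 lo [ 0.801 -0.052  0.02 ] hi [0.88  0.056 0.035]
scene [362. 241.] 207 lo [0.328 0.454 0.02 ] hi [0.386 0.48  0.033]
scene [249. 249.] 490 lo [0.552 0.285 0.021] hi [0.612 0.329 0.047]
scene [182. 306.] 5591 lo [0.714 0.217 0.032] hi [0.848 0.411 0.043]
scene [ 87. 302.] 249 lo [0.912 0.16  0.021] hi [0.955 0.181 0.045]
scene [105. 320.] 258 lo [0.903 0.224 0.021] hi [0.946 0.244 0.045]
scene [  4. 373.] 220 lo [1.119 0.159 0.021] hi [1.122 0.238 0.075]
scene [186. 376.] 564 lo [0.837 0.439 0.054] hi [0.892 0.485 0.095]
table z 0.0005
side [320.  95.] 12466 lo [0.353 0.063 0.022] hi [1.123 1.027 0.118]
side [329. 120.] 958 lo [0.833 0.437 0.022] hi [0.93  0.521 0.093]
side [339. 165.] 2516 lo [0.707 0.208 0.022] hi [0.845 0.404 0.041]
side [397. 163.] 125 lo [0.901 0.221 0.021] hi [0.944 0.24  0.043]
side [418. 174.] 137 lo [0.91  0.159 0.021] hi [0.954 0.178 0.043]
side [168. 182.] 140 lo [0.323 0.452 0.02 ] hi [0.382 0.474 0.03 ]
side [278. 186.] 409 lo [0.547 0.281 0.021] hi [0.606 0.325 0.046]
side [229. 199.] 580 lo [0.417 0.28  0.022] hi [0.475 0.338 0.061]
side [176. 206.] 173 lo [0.312 0.338 0.02 ] hi [0.354 0.39  0.03 ]
side [448. 225.] 489 lo [ 0.798 -0.052  0.02 ] hi [0.878 0.054 0.032]
side [338. 235.] 2336 lo [0.484 0.026 0.026] hi [0.642 0.102 0.104]
side [215. 238.] 251 lo [0.352 0.183 0.02 ] hi [0.38  0.267 0.026]
side [392. 355.] 2342 lo [ 0.454 -0.234  0.038] hi [ 0.457 -0.122  0.119]
table z -0.0005
(581, 450, 3)
```

View pics/crop1.png

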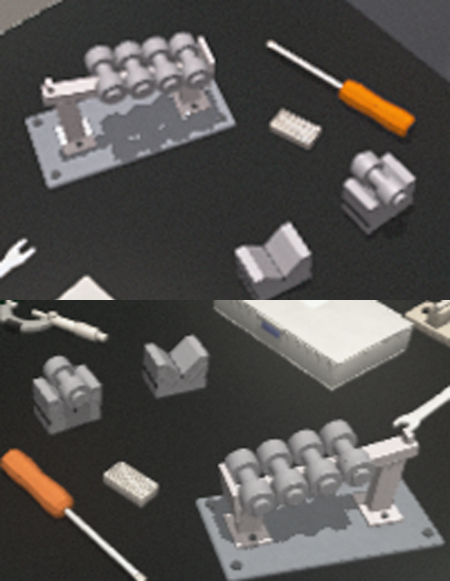

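The crop confirms it. The low end of the rail, with its stop plate, is the end nearest the robot (x≈0.49), and piece_1 is the rightmost spool in the scene view at (215,170). The empty block is the farther one at (250,250).

```bash
cat >> h.py <<'E'
def rect(Q):
    Q=np.float32(Q[:,:2]*1000); r=cv2.minAreaRect(Q); b=cv2.boxPoints(r)
    e=b[1]-b[0]; f=b[2]-b[1]; L=e if np.hypot(*e)>np.hypot(*f) else f
    return np.round(r[0],1),np.round(sorted(r[1]),1),round(float(np.degrees(np.arctan2(L[1],L[0]))),1)
def sel(X,x0,x1,y0,y1,z0,z1):
    m=(X[...,0]>x0)&(X[...,0]<x1)&(X[...,1]>y0)&(X[...,1]<y1)&(X[...,2]>z0)&(X[...,2]<z1)
    m=cv2.morphologyEx(m.astype(np.uint8),cv2.MORPH_OPEN,np.ones((2,2)))>0
    return X[m]
E
python3 - <<'E'
from h import *
for n in('scene','side'):
    X=np.load(f'pics/{n}X.npy'); print(n)
    print(' base',rect(sel(X,.4,.72,-.02,.16,.005,.012)))
    print(' empty',rect(sel(X,.53,.63,.26,.35,.02,.06)), 'top',rect(sel(X,.53,.63,.26,.35,.042,.05)))
    print(' loaded',rect(sel(X,.40,.50,.26,.36,.042,.05)))
    print(' spools',rect(sel(X,.46,.68,.0,.14,.065,.12)))
    S=sel(X,.46,.68,.0,.14,.06,.12)
    for x in np.arange(.48,.66,.005):
        q=S[abs(S[:,0]-x)<.0025]
        if len(q)>5: print('  x %.3f ztop %.3f y %.3f..%.3f n%d'%(x,np.percentile(q[:,2],97),q[:,1].min(),q[:,1].max(),len(q)))
E
```

```text
scene
 base (array([578. ,  64.4]), array([ 90.8, 213.7]), -19.2)
 empty (array([572.8, 301.4]), array([54.1, 75.8]), -8.8) top (array([572.1, 300.3]), array([54.9, 73.3]), -11.3)
 loaded (array([437.7, 316.5]), array([36.7, 82.9]), -2.0)
 spools (array([551.2,  36.7]), array([118.5, 195.4]), -21.7)
  x 0.485 ztop 0.082 y 0.013..0.094 n14
  x 0.490 ztop 0.084 y 0.066..0.105 n29
  x 0.495 ztop 0.086 y 0.061..0.109 n33
  x 0.500 ztop 0.087 y 0.059..0.112 n22
  x 0.505 ztop 0.088 y -0.028..0.112 n39
  x 0.510 ztop 0.088 y -0.005..0.117 n51
  x 0.515 ztop 0.088 y -0.000..0.114 n39
  x 0.520 ztop 0.091 y 0.051..0.114 n42
  x 0.525 ztop 0.094 y 0.054..0.111 n45
  x 0.530 ztop 0.094 y -0.045..0.104 n30
  x 0.535 ztop 0.094 y 0.047..0.104 n46
  x 0.540 ztop 0.095 y -0.018..0.108 n54
  x 0.545 ztop 0.095 y 0.044..0.106 n38
  x 0.550 ztop 0.097 y 0.043..0.105 n44
  x 0.555 ztop 0.100 y 0.039..0.104 n37
  x 0.560 ztop 0.100 y 0.027..0.096 n39
  x 0.565 ztop 0.100 y 0.032..0.098 n47
  x 0.570 ztop 0.101 y 0.031..0.098 n48
  x 0.575 ztop 0.101 y 0.029..0.098 n43
  x 0.580 ztop 0.105 y 0.028..0.09
[... 1613 characters left out ...]
99 y 0.032..0.088 n48
  x 0.570 ztop 0.100 y 0.024..0.139 n72
  x 0.575 ztop 0.104 y 0.022..0.140 n81
  x 0.580 ztop 0.105 y 0.022..0.085 n92
  x 0.585 ztop 0.105 y 0.021..0.084 n90
  x 0.590 ztop 0.105 y 0.024..0.087 n56
  x 0.595 ztop 0.105 y 0.024..0.089 n38
  x 0.600 ztop 0.105 y 0.059..0.079 n19
  x 0.605 ztop 0.101 y 0.060..0.131 n13
  x 0.610 ztop 0.088 y 0.037..0.134 n26
  x 0.615 ztop 0.089 y 0.036..0.077 n28
  x 0.620 ztop 0.091 y 0.033..0.078 n32
  x 0.625 ztop 0.090 y 0.033..0.081 n51
  x 0.630 ztop 0.092 y 0.031..0.083 n42
  x 0.635 ztop 0.093 y 0.029..0.073 n47
  x 0.640 ztop 0.105 y 0.027..0.070 n51
  x 0.645 ztop 0.105 y 0.027..0.127 n26
  x 0.650 ztop 0.091 y 0.027..0.131 n9
```

```bash
cat >> h.py <<'E'
def goto(p,yaw,nmin=1):
    "rows [cm, rad] from the present pose to TCP p, tool x down, tool z along +-yaw (deg)"
    o=robot.get_obs(); A=rot(o['tool_rot']); P=np.array(o['position'])
    z=np.array([np.cos(np.radians(yaw)),np.sin(np.radians(yaw)),0]); 
    if z@A[:,2]<0: z=-z
    x=np.array([0,0,-1.]); B=np.stack([x,np.cross(z,x),z],1)
    rv=R.from_matrix(A.T@B).as_rotvec(); d=A.T@(np.array(p)-P)
    n=max(nmin,int(np.ceil(max(np.linalg.norm(d)/.05,np.degrees(np.linalg.norm(rv))/9))))
    print('t',o['time'],'P',P.round(4),'tool z',A[:,2].round(3),'x',A[:,0].round(3),'q6',round(o['q'][5],2))
    T=np.array(p)-P
    for i in range(n):
        Ai=A@R.from_rotvec(rv*i/n).as_matrix(); print(np.r_[Ai.T@T/n*100,rv/n].round(3).tolist())
E
python3 -c "
from h import *
goto([.507,.08,.21],70)"
```

```text
t 0.15 P [0.2383 0.5772 0.2218] tool z [ 0.382  0.924 -0.002] x [-0.001 -0.001 -1.   ] q6 -0.18
[0.102, -3.651, -2.974, -0.004, -0.0, -0.0]
[0.102, -3.641, -2.987, -0.004, -0.0, -0.0]
[0.102, -3.63, -3.0, -0.004, -0.0, -0.0]
[0.101, -3.619, -3.013, -0.004, -0.0, -0.0]
[0.101, -3.609, -3.026, -0.004, -0.0, -0.0]
[0.101, -3.598, -3.039, -0.004, -0.0, -0.0]
[0.1, -3.587, -3.051, -0.004, -0.0, -0.0]
[0.1, -3.576, -3.064, -0.004, -0.0, -0.0]
[0.1, -3.565, -3.077, -0.004, -0.0, -0.0]
[0.099, -3.554, -3.09, -0.004, -0.0, -0.0]
[0.099, -3.543, -3.102, -0.004, -0.0, -0.0]
[0.099, -3.532, -3.115, -0.004, -0.0, -0.0]
```

>>> arm_command:
  plan:
    - [0, -3.6, -3.0, -0.004, 0, 0, 8.7]
    - [0, -3.6, -3.0, -0.004, 0, 0, 8.7]
    - [0, -3.6, -3.0, -0.004, 0, 0, 8.7]
    - [0, -3.6, -3.0, -0.004, 0, 0, 8.7]
    - [0, -3.6, -3.0, -0.004, 0, 0, 8.7]
    - [0, -3.6, -3.05, -0.004, 0, 0, 8.7]
    - [0, -3.6, -3.05, -0.004, 0, 0, 8.7]
    - [0, -3.6, -3.05, -0.004, 0, 0, 8.7]
    - [0, -3.6, -3.05, -0.004, 0, 0, 8.7]
    - [0, -3.6, -3.05, -0.004, 0, 0, 8.7]
    - [0, -3.6, -3.05, 0, 0, 0, 8.7]
    - [0, 0, 0, 0, 0, 0, 8.7]

```text
time: 1.65
position: [0.495, 0.1101, 0.2199]
tool_rot: [-0.406, 0.579, 0.406, 0.579]
ft_force: [-0.6, 0.1, 0.6]
grip_width: 0.0869
```

```bash
python3 - <<'E'
from h import *
o=robot.get_obs(); print(o['time'],np.round(o['position'],4),o['ft_force'],o['grip_width'])
im,d,c=shot('wrist'); X,_=cloud(d,c); np.save('pics/w1X.npy',X); cv2.imwrite('pics/w1.png',im)
np.savez('pics/w1.npz',K=c[0],k=c[1],P=c[2],M=c[3])
print((d>0).mean())
print(' base',rect(sel(X,.4,.72,-.02,.16,.005,.012)))
print(' empty',rect(sel(X,.53,.63,.26,.35,.02,.06)))
E
```

```text
1.65 [0.495  0.1101 0.2199] [-0.60933496  0.1012544   0.61896396] 0.0869360359443056
0.9957682291666666
 base (array([580.8,  57. ]), array([ 97.8, 216.4]), -18.2)
 empty (array([591.5, 314.3]), array([70.2, 80.3]), -14.0)
```

View pics/w1.png

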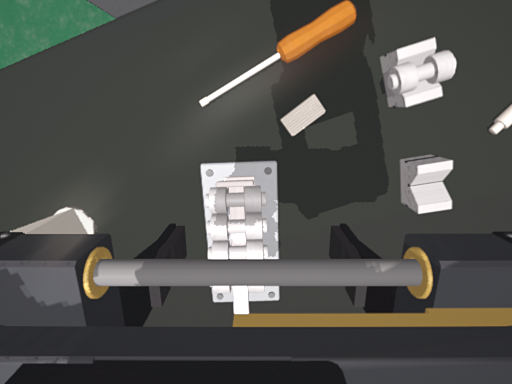

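The wrist view shows piece_1 at (238,200), just uphill of the stop at (236,181), and the empty V-block at (427,184). Next I refine both.

```bash
python3 - <<'E'
from h import *
im=cv2.imread('pics/w1.png'); X=np.load('pics/w1X.npy')
z=np.load('pics/w1.npz'); c=(z['K'],float(z['k']),z['P'],z['M'])
for n,(u0,u1,v0,v1) in dict(p=(195,285,155,235),b=(385,470,140,220)).items():
    cv2.imwrite(f'pics/w1{n}.png',cv2.resize(im[v0:v1,u0:u1],(400,int(400*(v1-v0)/(u1-u0))),interpolation=cv2.INTER_CUBIC))
a,b=cv2.imread('pics/w1p.png'),cv2.imread('pics/w1b.png'); h=min(len(a),len(b)); cv2.imwrite('pics/w1c.png',np.hstack([a[:h],b[:h]]))
# base plate edges by plane at z=.008; heads profile in track frame
Zb=X[...,2]
for v in range(176,236,3): print(v,[f'{u}:{Zb[v,u]*1000:.0f}' for u in range(206,272,4)])
# block rows
print()
for v in range(154,214,4): print(v,[f'{u}:{Zb[v,u]*1000:.0f}' for u in range(396,460,4)])
E
```

```text
176 ['206:9', '210:11', '214:9', '218:10', '222:8', '226:10', '230:10', '234:8', '238:9', '242:10', '246:9', '250:9', '254:9', '258:9', '262:9', '266:8', '270:9']
179 ['206:9', '210:8', '214:8', '218:8', '222:9', '226:13', '230:14', '234:15', '238:15', '242:14', '246:15', '250:14', '254:11', '258:9', '262:11', '266:9', '270:8']
182 ['206:9', '210:8', '214:8', '218:80', '222:80', '226:80', '230:82', '234:81', '238:81', '242:80', '246:80', '250:81', '254:15', '258:8', '262:10', '266:9', '270:8']
185 ['206:9', '210:8', '214:9', '218:82', '222:82', '226:82', '230:81', '234:82', '238:82', '242:82', '246:82', '250:83', '254:13', '258:8', '262:7', '266:8', '270:9']
188 ['206:9', '210:75', '214:75', '218:74', '222:76', '226:71', '230:62', '234:63', '238:61', '242:62', '246:77', '250:77', '254:78', '258:78', '262:9', '266:9', '270:7']
191 ['206:9', '210:81', '214:80', '218:81', '222:80', '226:73', '230:62', '234:63', '238:63', '242:63', '246:81', '250:82', '254:81', '258:81', '262:9', '266:8', '270:10']
194 ['206:73', '210:84', '214:83', '218:83', '222:83', '226:76', '230:76', '234:76', '238:
[... 4014 characters left out ...]
37', '436:37', '440:38', '444:39', '448:1', '452:2', '456:0']
198 ['396:2', '400:1', '404:10', '408:21', '412:30', '416:38', '420:38', '424:40', '428:40', '432:41', '436:40', '440:41', '444:42', '448:44', '452:1', '456:1']
202 ['396:1', '400:1', '404:10', '408:22', '412:31', '416:40', '420:42', '424:44', '428:43', '432:44', '436:45', '440:46', '444:46', '448:46', '452:1', '456:0']
206 ['396:-0', '400:2', '404:1', '408:21', '412:32', '416:40', '420:45', '424:45', '428:46', '432:45', '436:44', '440:45', '444:46', '448:45', '452:1', '456:0']
210 ['396:0', '400:3', '404:0', '408:0', '412:2', '416:40', '420:46', '424:46', '428:46', '432:44', '436:46', '440:45', '444:2', '448:1', '452:1', '456:2']
```

View pics/w1c.png

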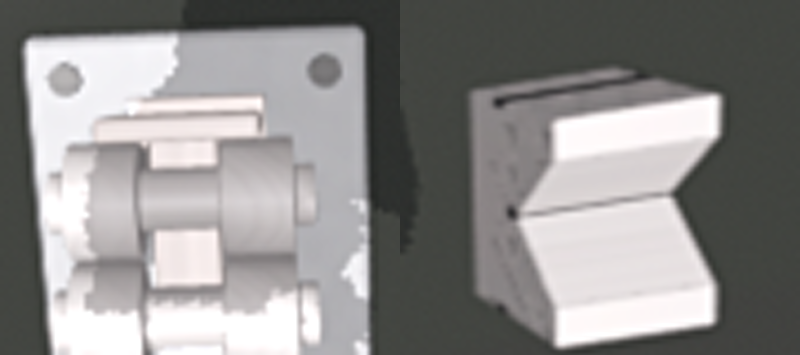

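Corners, taken from the crop in full-frame pixels: piece_1's bosses are centred at (205,200.2) left and (266.3,198.4) right. The block's top corners are (417.3,165.5), (453.4,160.2), (451.9,209) and (417.5,213.7).

```bash
python3 - <<'E'
from h import *
X=np.load('pics/w1X.npy'); z=np.load('pics/w1.npz'); c=(z['K'],float(z['k']),z['P'],z['M'])
e=onplane([[205.1,200.2],[266.3,198.4]],.078,c); print('piece1 ends',e.round(4),'len',np.linalg.norm(e[1]-e[0]).round(4),'mid',e.mean(0).round(4),'yaw',np.degrees(np.arctan2(*(e[0]-e[1])[[1,0]])))
px=lambda u,v:(385+(u-400)/4.706,140+v/4.706)
b=onplane([px(552,120),px(722,95),px(715,325),px(553,347)],.045,c); print(b.round(4),'c',b.mean(0).round(4)); 
al=(b[1]-b[0]+b[2]-b[3])/2; ac=(b[3]-b[0]+b[2]-b[1])/2
print('along',np.linalg.norm(al),np.degrees(np.arctan2(al[1],al[0])),'across',np.linalg.norm(ac),np.degrees(np.arctan2(ac[1],ac[0])))
print('block top depth rect',rect(sel(X[140:225,390:460],.5,.68,.22,.38,.042,.05)))
# heads of piece_1 by depth
S=X[187:211,207:262]; S=S[(S[...,2]>.07)]; S=S.reshape(-1,3)
yaw=np.radians(-19); tx=np.array([np.cos(yaw),np.sin(yaw)]); ty=np.array([-tx[1],tx[0]])
T=np.c_[S[:,:2]@tx,S[:,:2]@ty,S[:,2]]
top=T[T[:,2]>.083]; 
# circle fit on heads: (x-a)^2+(z-b)^2=15^2 
from scipy.optimize import least_squares
for yw in(-17,-19,-21):
    y=np.radians(yw); tx=np.array([np.cos(y),np.sin(y)]); ty=np.array([-tx[1],tx[0]]); t=np.c_[S[:,:2]@tx,S[:,:2]@ty,S[:,2]]; t=t[t[:,2]>.0815]
    r=least_squares(lambda p:np.hypot(t[:,0]-p[0],t[:,2]-p[1])-.015,[t[:,0].mean(),.072],loss='soft_l1',f_scale=.001)
    ym=(t[:,1].min()+t[:,1].max())/2; print(yw,'axis x',r.x.round(4),'cost',r.cost,'centre',(r.x[0]*tx+ym*ty).round(4),'len',np.ptp(t[:,1]))
goto([*e.mean(0)[:2],.11],71)
E
```

```text
piece1 ends [[0.4932 0.0491 0.078 ]
 [0.514  0.1126 0.078 ]] len 0.0668 mid [0.5036 0.0809 0.078 ] yaw -108.14213343360959
[[0.5461 0.2896 0.045 ]
 [0.5543 0.3306 0.045 ]
 [0.6141 0.3189 0.045 ]
 [0.6057 0.278  0.045 ]] c [0.58   0.3043 0.045 ]
along 0.041770348849072186 78.59486786226012 across 0.06082817951651497 -11.033646607752841
block top depth rect (array([593. , 315.6]), array([69.1, 82.4]), -10.9)
-17 axis x [0.4598 0.0726] cost 0.00022706087417502405 centre [0.5048 0.0787] len 0.05807665912927956
-19 axis x [0.4516 0.0726] cost 0.00022679334218466646 centre [0.5047 0.0788] len 0.05821654505101301
-21 axis x [0.4428 0.0726] cost 0.0002610703352618384 centre [0.5046 0.0789] len 0.05845217346303955
t 1.7 P [0.4935 0.1115 0.2197] tool z [ 0.339  0.941 -0.001] x [-0.002 -0.001 -1.   ] q6 -1.22
[3.658, -0.669, -0.841, -0.005, -0.0, -0.0]
[3.658, -0.663, -0.846, -0.005, -0.0, -0.0]
[3.658, -0.657, -0.85, -0.005, -0.0, -0.0]
```

Measurements check out: piece_1 is 66.8 mm long at height 72.6 mm, and the block is 41.8 × 60.8 mm. Now the approach.

>>> arm_command:
  plan:
    - [2.5, -1.0, -1.3, -0.01, 0, 0, 8.7]
    - [3, -1.0, -1.25, -0.01, 0, 0, 8.7]
    - [3, 0, 0, 0, 0, 0, 8.7]
    - [2.5, 0, 0, 0, 0, 0, 8.7]
    - [0, 0, 0, 0, 0, 0, 8.7]

```text
time: 2.33
position: [0.4999, 0.0861, 0.1074]
tool_rot: [-0.413, 0.574, 0.415, 0.572]
ft_force: [0.0, 0.8, 0.8]
grip_width: 0.0868
```

```bash
python3 -c "
from h import *
goto([.504,.08,.058],71.5)"
```

```text
t 2.325 P [0.4999 0.0861 0.1074] tool z [0.314 0.949 0.   ] x [-0.004  0.002 -1.   ] q6 -1.3
[4.932, -0.599, -0.453, 0.003, 0.0, -0.005]
```

>>> arm_command:
  plan:
    - [0, -0.6, -0.45, 0, 0, 0, 8.7]
    - [1.5, 0, 0, 0, 0, 0, 8.7]
    - [2, 0, 0, 0, 0, 0, 8.7]
    - [1.3, 0, 0, 0, 0, 0, 8.7]
    - [0, 0, 0, 0, 0, 0, 8.7]

```text
time: 2.95
position: [0.5065, 0.0811, 0.0602]
tool_rot: [-0.415, 0.572, 0.415, 0.574]
ft_force: [-0.4, 0.4, 1.4]
grip_width: 0.0874
```

```bash
python3 -c "
from h import *
goto([.504,.08,.058],71.5)
im,d,c=shot('wrist'); cv2.imwrite('pics/w2.png',im)"
```

```text
t 2.95 P [0.5065 0.0811 0.0602] tool z [0.312 0.95  0.002] x [ 0.002  0.002 -1.   ] q6 -1.32
[0.214, 0.203, -0.18, 0.005, 0.002, 0.002]
```

View pics/w2.png

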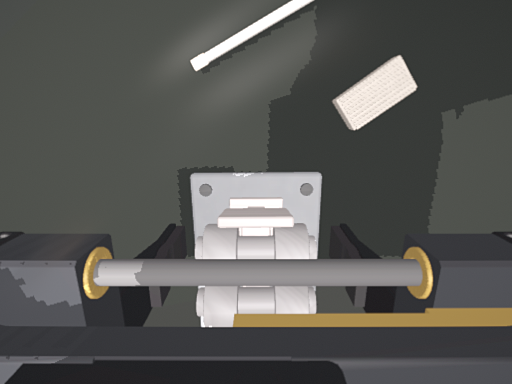

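In the wrist view, piece_1's ends are at (197,247) and (317,247), centred between the fingers (182 and 333). I'll close now.

>>> arm_command:
  plan:
    - [0.2, 0.2, -0.1, 0, 0, 0, 8.7]
    - [0, 0, 0, 0, 0, 0, 6.0]
    - [0, 0, 0, 0, 0, 0, 6.0]
    - [0, 0, 0, 0, 0, 0, 6.0]
    - [0, 0, 0, 0, 0, 0, 6.0]
    - [0, 0, 0, 0, 0, 0, 6.0]
  grip_force: 25

```text
time: 3.75
position: [0.5055, 0.0807, 0.0599]
tool_rot: [-0.416, 0.571, 0.414, 0.575]
ft_force: [-0.0, 0.4, -1.2]
grip_width: 0.0655
```

The grip holds at 65.5 mm. Lifting straight up, briskly, so piece_2 doesn't roll into the fingers.

>>> arm_command:
  plan:
    - [-4, 0, 0, 0, 0, 0, 6.0]
    - [-5, 0, 0, 0, 0, 0, 6.0]
    - [-4, 0, 0, 0, 0, 0, 6.0]
    - [-2, 0, 0, 0, 0, 0, 6.0]
    - [0, 0, 0, 0, 0, 0, 6.0]
    - [0, 0, 0, 0, 0, 0, 6.0]

```text
time: 4.5
position: [0.5029, 0.0804, 0.2118]
tool_rot: [-0.414, 0.572, 0.415, 0.573]
ft_force: [0.0, 0.4, -1.9]
grip_width: 0.0656
```

```bash
python3 - <<'E'
from h import *
goto([.58,.304,.20],78.8)
a,d,c=shot('side'); X,_=cloud(d,c)
b,d2,c2=shot('scene')
cr=[cv2.resize(a[150:290,200:400],(600,420)),cv2.resize(b[135:275,140:320],(540,420))]
cv2.imwrite('pics/s3.png',cv2.resize(np.hstack(cr),None,fx=.7,fy=.7))
E
```

```text
t 4.5 P [0.5029 0.0804 0.2118] tool z [0.312 0.95  0.002] x [ 0.001  0.002 -1.   ] q6 -1.32
[0.246, -0.068, 4.729, -0.024, 0.0, 0.0]
[0.244, -0.184, 4.726, -0.024, 0.0, 0.0]
[0.242, -0.299, 4.72, -0.024, 0.0, 0.0]
[0.24, -0.414, 4.712, -0.024, 0.0, 0.0]
[0.238, -0.529, 4.7, -0.024, 0.0, 0.0]
```

View pics/s3.png

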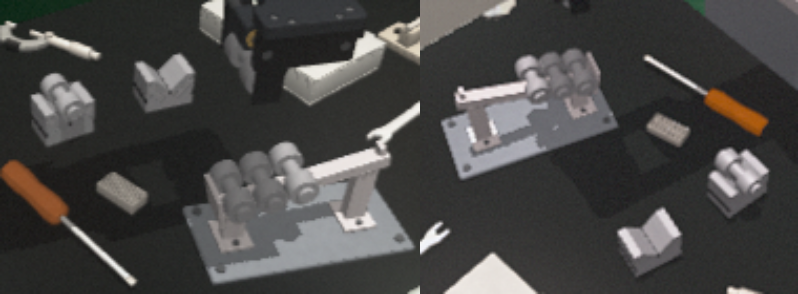

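Pieces 2 to 4 have rolled down to the stop and the scene is clear. I'll carry piece_1 over the empty block.

>>> arm_command:
  plan:
    - [0, 0, 3, -0.02, 0, 0, 6.0]
    - [0, -0.2, 4.7, -0.024, 0, 0, 6.0]
    - [0, -0.3, 4.7, -0.024, 0, 0, 6.0]
    - [0, -0.4, 4.7, -0.024, 0, 0, 6.0]
    - [0, -0.5, 4.7, -0.024, 0, 0, 6.0]
    - [0, 0, 2, 0, 0, 0, 6.0]
    - [0, 0, 0, 0, 0, 0, 6.0]

```text
time: 5.48
position: [0.5761, 0.3106, 0.1995]
tool_rot: [-0.444, 0.554, 0.45, 0.542]
ft_force: [0.5, -0.1, -1.3]
grip_width: 0.0658
```

```bash
python3 -c "
from h import *
goto([.58,.304,.10],78.8)"
```

```text
t 5.475 P [0.5761 0.3106 0.1995] tool z [ 0.2    0.98  -0.008] x [-0.019 -0.004 -1.   ] q6 -1.05
[4.969, -0.346, -0.248, -0.003, -0.004, -0.009]
[4.971, -0.301, -0.268, -0.003, -0.004, -0.009]
```

>>> arm_command:
  plan:
    - [3, -0.35, -0.25, -0.003, -0.004, -0.009, 6.0]
    - [4, -0.3, -0.27, -0.003, -0.004, -0.009, 6.0]
    - [2.5, 0, 0, 0, 0, 0, 6.0]
    - [0, 0, 0, 0, 0, 0, 6.0]

```text
time: 5.98
position: [0.578, 0.2966, 0.101]
tool_rot: [-0.448, 0.55, 0.448, 0.545]
ft_force: [-0.7, -0.1, -0.6]
grip_width: 0.0656
```

```bash
python3 - <<'E'
from h import *
goto([.58,.304,.06],78.8)
im,d,c=shot('wrist'); X,_=cloud(d,c); cv2.imwrite('pics/w4.png',im[130:300,140:380]); 
T=[cv2.resize(im[130:330,130:390],(520,400))]; a,_,_=shot('side'); T.append(cv2.resize(a[130:230,220:340],(480,400))); o=np.hstack(T); cv2.imwrite('pics/w4.png',cv2.resize(o,(800,320)))
E
```

```text
t 5.975 P [0.578  0.2966 0.101 ] tool z [ 0.198  0.98  -0.006] x [-0.005 -0.005 -1.   ] q6 -1.07
[4.093, -0.066, 0.789, -0.004, -0.006, -0.004]
```

View pics/w4.png

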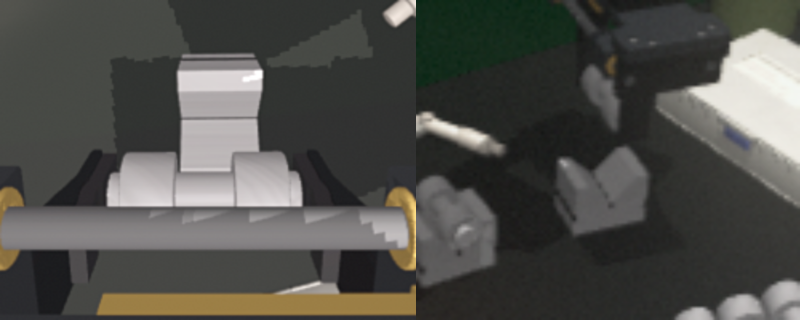

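In the wrist crop the block's V is centred at (220,115) against the piece's centre at (205,185). That means about 7–8 mm more along tool +z, which agrees with the computed correction.

>>> arm_command:
  plan:
    - [0, -0.05, 0.8, -0.004, -0.006, -0.004, 6.0]
    - [1.5, 0, 0, 0, 0, 0, 6.0]
    - [1.5, 0, 0, 0, 0, 0, 6.0]
    - [0.8, 0, 0, 0, 0, 0, 6.0]
    - [0, 0, 0, 0, 0, 0, 6.0]

```text
time: 6.7
position: [0.5846, 0.3065, 0.0663]
tool_rot: [-0.45, 0.542, 0.448, 0.55]
ft_force: [-0.4, -0.1, -1.6]
grip_width: 0.0654
```

```bash
python3 -c "
from h import *
goto([.58,.304,.034],78.8)"
```

```text
t 6.7 P [0.5846 0.3065 0.0663] tool z [0.193 0.981 0.006] x [ 0.011  0.004 -1.   ] q6 -1.06
[3.219, 0.434, -0.353, 0.001, 0.006, 0.01]
```

>>> arm_command:
  plan:
    - [0.3, 0.4, -0.3, 0, 0.006, 0.01, 6.0]
    - [0.8, 0, 0, 0, 0, 0, 6.0]
    - [0.6, 0, 0, 0, 0, 0, 6.0]
    - [0, 0, 0, 0, 0, 0, 6.0]

```text
time: 7.2
position: [0.58, 0.3042, 0.0482]
tool_rot: [-0.449, 0.546, 0.449, 0.546]
ft_force: [-0.2, 0.3, -1.3]
grip_width: 0.066
```

```bash
python3 -c "
from h import *
goto([.58,.304,.034],78.8)"
```

```text
t 7.2 P [0.58   0.3042 0.0482] tool z [ 0.193  0.981 -0.   ] x [-0. -0. -1.] q6 -1.06
[1.416, -0.005, -0.024, 0.001, -0.0, -0.0]
```

>>> arm_command:
  plan:
    - [0.5, 0, 0, 0, 0, 0, 6.0]
    - [0.4, 0, 0, 0, 0, 0, 6.0]
    - [0.2, 0, 0, 0, 0, 0, 6.0]
    - [0, 0, 0, 0, 0, 0, 6.0]

```text
time: 7.7
position: [0.5804, 0.3043, 0.0367]
tool_rot: [-0.449, 0.546, 0.449, 0.546]
ft_force: [0.5, -0.0, -1.8]
grip_width: 0.0656
```

>>> arm_command:
  plan:
    - [0.15, 0, 0, 0, 0, 0, 6.0]
    - [0.1, 0, 0, 0, 0, 0, 6.0]
    - [0, 0, 0, 0, 0, 0, 6.0]

```text
time: 8.07
position: [0.5805, 0.3045, 0.0354]
tool_rot: [-0.449, 0.546, 0.449, 0.547]
ft_force: [-0.4, -0.1, -2.2]
grip_width: 0.066
```

>>> arm_command:
  plan:
    - [0.2, 0, 0, 0, 0, 0, 6.0]
    - [0.15, 0, 0, 0, 0, 0, 6.0]
    - [0, 0, 0, 0, 0, 0, 6.0]

```text
time: 8.45
position: [0.5806, 0.3045, 0.0354]
tool_rot: [-0.45, 0.545, 0.449, 0.547]
ft_force: [-0.3, -1.3, -0.5]
grip_width: 0.0661
```

>>> arm_command:
  plan:
    - [0.3, 0, 0, 0, 0, 0, 6.0]
    - [0.3, 0, 0, 0, 0, 0, 6.0]

```text
time: 8.7
position: [0.5805, 0.3046, 0.0348]
tool_rot: [-0.45, 0.545, 0.449, 0.547]
ft_force: [-6.4, -2.9, 20.1]
grip_width: 0.0657
```

The piece is in contact with the V (20 N). I'll relax the push and open.

>>> arm_command:
  plan:
    - [0, 0, 0, 0, 0, 0, 6.0]
    - [0, 0, 0, 0, 0, 0, 6.9]
    - [0, 0, 0, 0, 0, 0, 7.6]
    - [0, 0, 0, 0, 0, 0, 8.5]
    - [0, 0, 0, 0, 0, 0, 8.5]
    - [0, 0, 0, 0, 0, 0, 8.5]
  grip_force: 5

```text
time: 9.45
position: [0.5815, 0.3048, 0.0338]
tool_rot: [-0.45, 0.545, 0.449, 0.547]
ft_force: [0.6, 0.1, -0.5]
grip_width: 0.0842
```

```bash
python3 - <<'E'
from h import *
o=robot.get_obs(); print(o['time'],np.round(o['position'],4),np.round(o['ft_force'],1),o['grip_width'])
im,d,c=shot('wrist'); T=[cv2.resize(im[130:330,130:390],(400,320))]; a,_,_=shot('side'); T.append(cv2.resize(a[130:230,220:340],(400,320))); cv2.imwrite('pics/w5.png',np.hstack(T))
E
```

```text
9.45 [0.5815 0.3048 0.0338] [ 0.6  0.1 -0.5] 0.0841574368815445
```

View pics/w5.png

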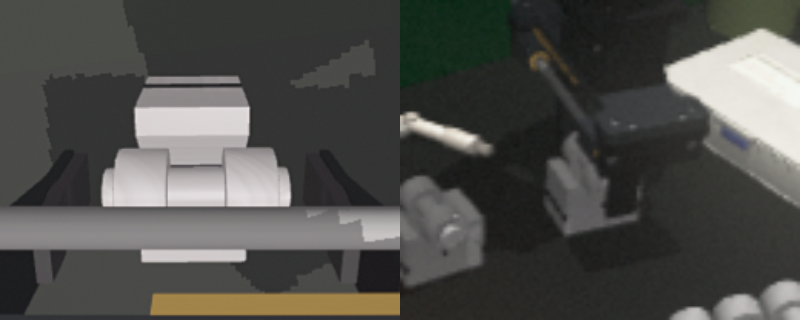

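The wrist crop shows the fingers open at (75,200) and (320,200). The spool, centred at (196,185), lies in the V of the block, centred at (192,170). Withdrawing straight up.

>>> arm_command:
  plan:
    - [-1.5, 0, 0, 0, 0, 0, 8.6]
    - [-3, 0, 0, 0, 0, 0, 8.6]
    - [-4, 0, 0, 0, 0, 0, 8.6]
    - [-5, 0, 0, 0, 0, 0, 8.6]
    - [-5, 0, 0, 0, 0, 0, 8.6]
    - [-2, -3, 0, 0, 0, 0, 8.6]
    - [0, -5, 0, 0, 0, 0, 8.6]
    - [0, 0, 0, 0, 0, 0, 8.6]
    - [0, 0, 0, 0, 0, 0, 8.6]

```text
time: 10.68
position: [0.6604, 0.2897, 0.2565]
tool_rot: [-0.452, 0.542, 0.448, 0.55]
ft_force: [0.2, 0.1, -0.7]
grip_width: 0.0864
```

```bash
python3 - <<'E'
from h import *
o=robot.get_obs(); print(o['time'],np.round(o['position'],4))
im,d,c=shot('wrist'); X,_=cloud(d,c); a,d1,c1=shot('scene'); b,d2,c2=shot('side')
al=np.array([np.cos(np.radians(78.8)),np.sin(np.radians(78.8))]); ac=np.array([al[1],-al[0]])
for n,(Y) in dict(wrist=X,scene=cloud(d1,c1)[0],side=cloud(d2,c2)[0]).items():
    for nm,ctr in dict(empty=(.58,.304),loaded=(.447,.314)).items():
        Q=sel(Y,ctr[0]-.05,ctr[0]+.05,ctr[1]-.05,ctr[1]+.05,.049,.075)
        if len(Q)<10: print(n,nm,len(Q)); continue
        D=Q[:,:2]-ctr; print(n,nm,len(Q),'z max',np.percentile(Q[:,2],98).round(4),'along',np.percentile(D@al,[1,99]).round(4),'across',np.percentile(D@ac,[1,99]).round(4),rect(Q))
cr=[cv2.resize(a[140:270,140:320],(400,290)),cv2.resize(b[150:285,200:400],(400,290))]
cv2.imwrite('pics/f.png',np.vstack([np.hstack(cr),np.hstack([cv2.resize(im,(400,300)),np.zeros((300,400,3),np.uint8)])]))
E
```

```text
10.675 [0.6604 0.2897 0.2565]
wrist empty 1085 z max nan along [nan nan] across [nan nan] (array([577.1, 308.1]), array([31.1, 68.3]), 71.4)
wrist loaded 0
scene empty 246 z max 0.0626 along [-0.0215  0.0362] across [-0.0165  0.0138] (array([575.8, 300.4]), array([37.9, 82.4]), 70.2)
scene loaded 212 z max nan along [nan nan] across [nan nan] (array([445.4, 318.1]), array([27.3, 59.1]), 78.4)
side empty 165 z max 0.0608 along [-0.031   0.0241] across [-0.0144  0.0178] (array([594.1, 332. ]), array([ 40.1, 124.7]), 64.2)
side loaded 191 z max nan along [nan nan] across [nan nan] (array([462.3, 338.5]), array([ 29.6, 122.6]), 72.7)
```

View pics/f.png

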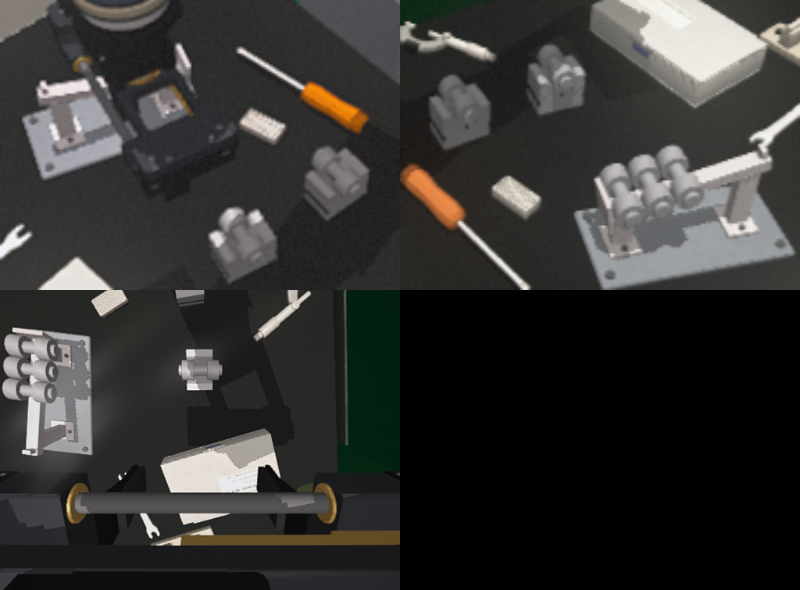

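The final views show piece_1 lying along the V and centred in the block, at (200,369) in the wrist tile and (557,75) in the side tile. Its top is at about 61–62 mm, where 61 mm is expected. Three spools stand at the stop and the measured piece is undisturbed. Handing in.

```bash
python3 -c "
from h import *
print(workorder.hand_in())"
```

```text
the job is handed in; nothing more can be done
None
```

I gripped piece_1 by its flat ends, lifted it off the stop, lowered it into the V of the empty (farther) V-block until it touched, released it and backed away. I handed the job in at about 11 s on the robot's clock; no verdict was reported.

- **piece_1:** the last pictures show it lying along the V and centred in its length. Its top measured 61–63 mm against 61 mm expected, and across the V it was within about 2 mm of centre.
- **Along the V:** the scene and side cameras disagreed, giving offsets of about +7 mm and −3 mm, both within the 12 mm limit. Both are rough, and the wrist view showed it centred.
- **Other pieces:** by eye only, piece_2 stands at the stop, pieces 3 and 4 lie behind it on the rail, and piece_measured is in its block.
- **Failed check:** the final script gave no height or offset numbers for the wrist camera's view of piece_1, or for piece_measured from any camera, because of missing depth readings. I did not rerun it.
- **Contact force:** setting the piece down showed about 20 N at the wrist, under the 120 N limit.

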